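# Zero the pull gauge and hold its slide at the limit mark

### The job

Take the blue-handled stylus out of its wooden stand, push the red zero button at the bottom of the small well in the grey gauge all the way down with the stylus tip (never with the gripper) while the gauge's slide is home, and stand the stylus back fully in its stand. Then grip the gauge's black handle, pull the spring-loaded slide out until its yellow pointer is level with the red limit mark, and finish while still holding it there: the spring would draw it home. Leave the other things on the bench where they are.

Things in the scene. Friction and masses are not known exactly. Their poses are not given: they have to be found in the camera images.
- gauge: Pull gauge bolted to the bench; origin on the bench top, on its middle line. Dark steel base 110 mm wide, 12 mm thick, x -150 to +120 mm. Grey housing 90 x 100 mm at x +30 to +120 mm, top 45 mm above the bench, with a dark display and the button well. The slide pulls out in front of it along the gauge's -x, roughly towards the robot; scale, pointer and red mark are on its +y (left) side.
- slide (a joint): travel of the spring-return slide, m: 0 home, grows as it is pulled out along the gauge's -x, stop at 0.095. The spring pulls home with 3.9 N at 0 and 110 N/m more (12 N at 0.075).
- handle_top (a point): top centre of the slide's upright round black handle: 18 mm diameter, plain from 42 to 100 mm above the bench (this point at 100 mm). It stands on a 48 x 48 mm aluminium block, top at 34 mm. At home the handle's axis is 50 mm in front of the housing.
- pointer (a point): end of the yellow pointer on the slide's left side, 42 mm to the left of the handle axis and level with it along the slide's travel, 22 mm above the bench
- mark (a point): point of the blade of the red limit mark: a red clip 14 x 14 mm, top 28 mm above the bench, fixed at the left edge of the gauge base, 45 to 75 mm out from the pointer's home; its axes are those of the gauge. When the pointer is level with it the two points coincide.
- zero (a joint): travel of the zero button, m: 0 up, 0.004 fully down; springs back. 2 N to start, 4.6 N fully down.
- stylus: upright stylus 120 mm long, 28 to 60 g: steel rod 10 mm diameter, tapering over the lowest 12 mm to a 5 mm tip; blue grip 14 mm diameter from 64 to 120 mm above the tip. Origin at the tip, z up along it.
- stand: fixed wooden block 52 x 52 x 50 mm, origin under its centre, with an upright hole of 13 mm diameter, 42 mm deep (its floor 8 mm above the bench), mouth chamfered 3 mm. At the start the stylus stands in it, tip on the hole's floor. It stands left or right of the gauge.
- stand_hole (a point): centre of the hole's mouth, 50 mm above the bench
- red_bin: bystander: small red open bin 67 x 67 x 62 mm
- rust_box: bystander: rust-brown lidded box 36 x 87 x 30 mm
- wheel: bystander: black model wheel 64 mm diameter, 22 mm thick
- jar: bystander: clear jar of orange plugs, 68 mm diameter, 125 mm tall
- button_top (a point): red round button cap, 13 mm diameter, at the bottom of a round well of 16 mm diameter in the housing's top; top of the cap (this point) 6 mm below the housing's top, 39 mm above the bench
- tape: bystander: yellow tape measure 64 x 82 x 37 mm
There are look-alikes about, which are no part of the job. Several things look just like the stand: the one meant starts farthest to the robot's left.

How it is judged:
By the outcome, as a careful person would: the job done as asked, in the order asked, and still so for the second after the job is handed in, while the arm keeps its last pose, push and grip.
It also fails if it takes over 58 s, if anything falls off the work surface, if the arm or the gripper's body presses on something with over 40 N, if the wrist force passes 120 N, or if a joint passes its speed limit or range.

### The arm

A 7-joint arm with a two-finger parallel gripper is mounted at the origin on a cart in front of the work surface, level with it; the furniture and walls round the work are solid. World frame = base frame: x ahead of the robot, y to its left, z up, the work surface at z = 0. Lengths are in m, angles in rad, forces in N, time in s.
With the tool pointing down it reaches from about 0.425 to 0.925 m from the base axis. Payload 6.8 kg.
Tool frame: the origin (TCP) lies on the centre line of the jaws, within the pads' length; the fingertips stand 19 mm ahead of it and the grasp point (between the pads) is the TCP; z points along the fingers, y is the line along which they close (so a half turn about z gives the same grasp; the last joint's range is limited). The gripper opens to 85 mm and grips with 20 to 120 N. Pads are 22 mm wide; open, the fingers measure 114 mm over their backs; the gripper's body (76 mm by 85 mm) begins 54 mm behind the grasp point. The pads swing forward as they close: fully open they stand 13 mm farther back than shut.
Start: joints at [-0.108, 0.477, 0.022, 1.555, -0.011, 1.109, -0.083], TCP at [0.675, 0, 0.25] pointing down, gripper open.
Joint ranges: [-2.96, 2.96], [-0.34, 2.1], [-1.41, 1.46], [0.24, 2.44], [-1.37, 4.51], [0.17, 1.92], [-2.96, 2.96]. Speed limits (rad/s): [2.39, 2.39, 3.14, 3.14, 3.14, 3.14, 3.14].

### API

Orientations are given as a rotation vector (axis times angle).
In Python, from bench import r gives the robot as it stands. The module is installed in compiled form; this text tells all that it offers.
- The arm moves only by the tool arm_command, never from a script. Its argument "rows" is a list of rows, each an object of numbers: "fingers": the opening, from -1 (shut) to 1 (fully open); "x", "y", "z": the shift along the tool's x, y, z in m; "ax", "ay", "az": the turn, a rotation vector about the tool's x, y, z in degrees. In form: [{"fingers": .., "x": .., "y": .., "z": .., "ax": .., "ay": .., "az": ..}, ...]. A call has 1 to 10 rows; each row shifts and turns the commanded pose from where the row before left it, along the tool's axes as they then stand; what a row does not reach is not made up. A row lasts 1/12 s, in which the tool goes at most 41.7 mm and 7.16 degrees, less where a joint would pass 70% of its speed; a pose out of reach is approached as far as the arm can. A call is refused whole if a number of a shift passes 0.0417 or a number of a turn 7.16, either way. A call with a gripper value outside its range is refused whole. The fingers move at their own pace and stop on an object; "grip_force" is the grip in N (left out, the last holds). Time passes only in rows, so rows that do not move let the fingers close. It gives the time, the measured TCP pose, the force, the opening and the grip force at its end, in the units of the state.
- r.get_obs(): the state, without advancing time (a new reading comes with each control period).
- r.grab_frame(name): name is "scene" or "side" or "wrist"; returns a dict with "frame" (480x640x3 uint8, red, green, blue), "depth" (480x640 float32, m along the optical axis (not along the pixel's ray), 0 where there is no reading), "K" (3x3 intrinsics, pixels), "distortion" ([k1, k2, p1, p2, k3] as OpenCV has them; the pictures are not rectified), "world_from_camera" (4x4, takes a point from camera to world coordinates). Camera axes: x right, y down, z forward; pixel columns grow to the right and rows downward; lengths in m; the calibration is good to about 2 mm. A picture is of the moment at which its call begins.
- r.hand_in(): hands the job in; it is judged then, once.
The state is a dict: "clock": time; "joints": joint angles; "qvel": joint speeds; "tau": joint torques, N m; "tcp_pos": TCP position; "orientation": TCP orientation; "contact_force": force on the tool from outside, world axes, zero at the start; "moment": the same for the moment, N m; "grip_width": finger opening in m; "gripper_force": force on a finger pad.
Only numpy, scipy, OpenCV 4.12 (cv2) and the standard library are available. Lean on these libraries where they do the work, as an engineer would, in place of code of your own. Each camera call takes 0.05 s, during which the arm holds its last target. There are 200 camera calls.

## Working session

There is one attempt and no reset: what is moved stays moved. The work goes in short steps, Python scripts to look and compute and a tool call to move; the robot and the scene stay as the last step left them, time stands still between calls to the robot, and variables do not carry over. Pictures are saved under pics/ and viewed, at most 10 in all, crops included, and the job is handed in when it is done.

Besides the shell and the picture viewer there is one more tool, called after "Emit:" as name([rows], argument=value, ...), one row to a line, values as JSON. arm_command: Moves the arm, as the interface text tells. Its arguments: {"type":"object","properties":{"rows":{"type":"array"},"grip_force":{"type":"number"}},"required":["rows"]}

```bash
mkdir -p pics; cat > h.py <<'E'
import numpy as np, cv2, pickle
from bench import r
def grab(n,tag):
    f=r.grab_frame(n); pickle.dump(f,open(f'pics/{tag}.pkl','wb')); cv2.imwrite(f'pics/{tag}.png',f['frame'][:,:,::-1]); return f
def load(tag): return pickle.load(open(f'pics/{tag}.pkl','rb'))
def ray(f,u,v):
    p=cv2.undistortPoints(np.array([[[u,v]]],float),f['K'],np.array(f['distortion']))[0,0]
    T=f['world_from_camera']; return T[:3,3],T[:3,:3]@np.array([p[0],p[1],1])
def plane(f,u,v,z):
    o,d=ray(f,u,v); return o+d*(z-o[2])/d[2]
def cloud(f):
    h,w=f['depth'].shape; g=np.mgrid[0:h,0:w]; uv=np.stack([g[1],g[0]],-1).reshape(-1,1,2).astype(float)
    p=cv2.undistortPoints(uv,f['K'],np.array(f['distortion']))[:,0]
    T=f['world_from_camera']; D=f['depth'].reshape(-1,1)
    return ((np.c_[p,np.ones(len(p))]*D)@T[:3,:3].T+T[:3,3]).reshape(h,w,3)
E
python3 - <<'E'
from h import *
o=r.get_obs(); print({k:np.round(v,4) for k,v in o.items()})
for n in ['scene','side','wrist']:
    f=grab(n,n+'0'); print(n,np.round(f['world_from_camera'],3).tolist(),f['K'][0,0])
E
```

```text
{'clock': np.float64(0.0), 'joints': array([-0.1081,  0.4778,  0.0223,  1.5565, -0.0115,  1.1093, -0.0831]), 'qvel': array([-0.0002,  0.0012, -0.0016,  0.0002, -0.0015,  0.0009,  0.    ]), 'tau': array([-5.00000e-04, -5.96444e+01,  1.60770e+00, -2.81195e+01,
        1.24000e-02,  9.40000e-03,  0.00000e+00]), 'tcp_pos': array([ 0.6744, -0.    ,  0.2493]), 'orientation': array([-2.2205e+00, -2.2206e+00,  2.2000e-03]), 'contact_force': array([-0.2145, -0.2624, -0.8061]), 'moment': array([ 0.0332, -0.0449,  0.0071]), 'gripper_force': np.float64(0.0), 'grip_width': np.float64(0.0853)}
scene [[-0.715, -0.311, 0.626, -0.247], [-0.699, 0.297, -0.651, 0.807], [0.016, -0.903, -0.429, 0.677], [0.0, 0.0, 0.0, 1.0]] 441.1810576559393
side [[0.882, -0.298, 0.366, 0.015], [-0.471, -0.591, 0.655, -1.083], [0.021, -0.75, -0.661, 1.154], [0.0, 0.0, 0.0, 1.0]] 577.4353602145807
wrist [[1.0, 0.0, 0.0, 0.674], [0.0, -0.945, -0.328, 0.084], [0.0, 0.328, -0.945, 0.372], [0.0, 0.0, 0.0, 1.0]] 363.06782420155156
```

View pics/scene0.png

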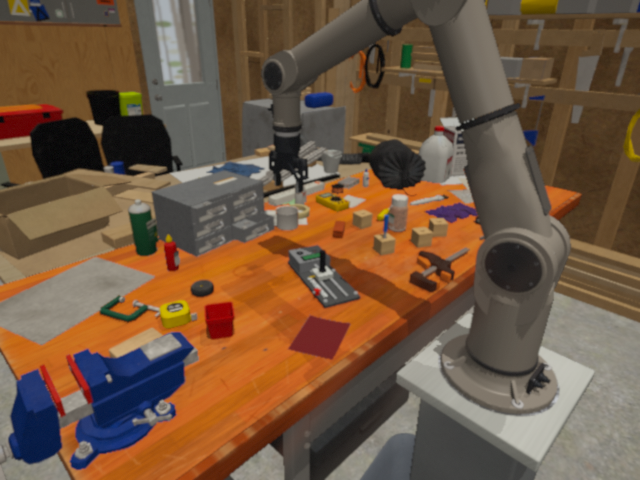

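View pics/side0.png

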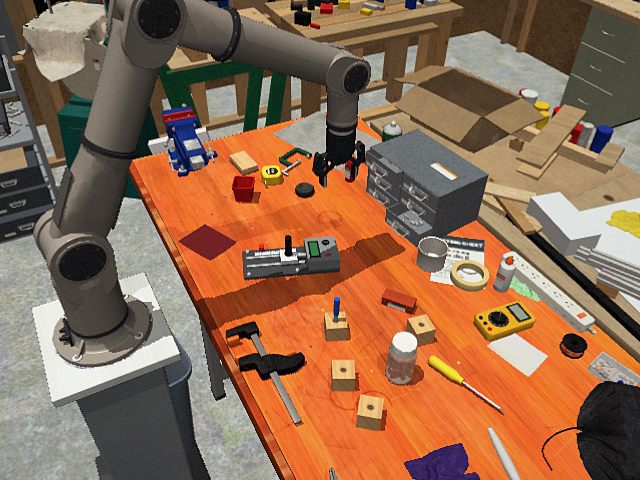

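View pics/wrist0.png

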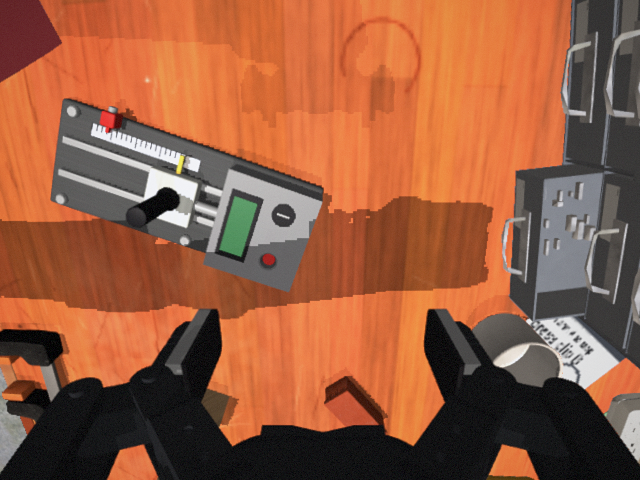

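The scene view shows the gauge at about (325,275) with the stands right of it. In the side view the stylus stand is at (337,320), the gauge at (290,257) and three look-alike stands lie below and right. The wrist view shows the red clip (110,120), yellow pointer (181,163), handle (155,207) and red button (268,260).

```bash
cat > m.py <<'E'
from h import *
def hsv(f): return cv2.cvtColor(f['frame'],cv2.COLOR_RGB2HSV)
def blob(f,lo,hi,box):
    m=cv2.inRange(hsv(f),lo,hi); k=np.zeros_like(m); x0,y0,x1,y1=box; k[y0:y1,x0:x1]=m[y0:y1,x0:x1]
    n,l,s,c=cv2.connectedComponentsWithStats(k); i=1+s[1:,4].argmax(); return l==i,c[i],s[i]
E
python3 - <<'E'
from m import *
w,s,sc=load('wrist0'),load('side0'),load('scene0')
C=cloud(w)
b,c,st=blob(w,(0,120,80),(8,255,255),(250,245,290,275)); print('button',c,st,plane(w,*c,.039),np.median(C[b],0))
b,c,st=blob(w,(22,130,120),(35,255,255),(165,145,200,180)); print('pointer blob',c,st,plane(w,*c,.022)); ys,xs=np.where(b); i=ys.argmin(); print('ptr tip',xs[i],ys[i],plane(w,xs[i],ys[i],.022))
b,c,st=blob(w,(0,120,60),(8,255,255),(90,95,130,140)); print('mark',c,st,plane(w,*c,.028),np.median(C[b],0))
# gauge base orientation from long-edge via dark low points: cloud z 0.008..0.016
P=C.reshape(-1,3)
def rect(P,name):
    (cx,cy),(a,bb),th=cv2.minAreaRect((P[:,:2]*1000).astype(np.float32)); print(name,cx,cy,a,bb,th,len(P))
m=np.zeros(C.shape[:2],bool); m[90:300,45:330]=1
z=C[...,2]
rect(C[m&(z>.009)&(z<.015)],'base'); rect(C[m&(z>.0435)&(z<.0465)],'housing'); rect(C[m&(z>.098)&(z<.102)],'handle top')
print(np.percentile(z[m&(z>.04)&(z<.05)],[5,50,95]), np.median(z[320:400,60:80]))
S=cloud(s); b,c,st=blob(s,(105,120,60),(130,255,255),(325,285,350,325)); print('stylus',c,st,np.median(S[b],0)); Q=S[b]; print(np.percentile(Q,[2,50,98],0))
m=np.zeros(S.shape[:2],bool); m[305:345,318:356]=1; zz=S[...,2]; rect(S[m&~b&(zz>.0475)&(zz<.0525)],'stand')
b,c,st=blob(sc,(105,120,60),(130,255,255),(375,205,395,240)); print('stylus scene',c,st)
E
```

```text
button [268.2        258.97391304] [262 254  13  11 115] [ 0.62062043 -0.05519123  0.039     ] [ 0.62033864 -0.05583339  0.03786099]
pointer blob [179.775 164.9  ] [176 156   8  18  80] [0.53670747 0.035732   0.022     ]
ptr tip 180 156 [0.53794265 0.04422011 0.022     ]
mark [109.53778338 110.36649874] [ 90  95  40  38 794] [0.47885615 0.08725959 0.028     ] [ 4.72334120e-01  8.84599264e-02 -1.34309309e-04]
base 531.0252075195312 5.74151611328125 114.38103485107422 269.14471435546875 69.81214141845703 12400
housing 590.5457763671875 -18.01689910888672 100.4937515258789 141.93565368652344 70.11691284179688 7092
handle top 526.1317138671875 5.5986714363098145 16.076080322265625 16.525915145874023 81.93368530273438 281
[0.04278709 0.04427988 0.04640859] -0.0014187727423062846
stylus [336.12765957 306.06382979] [334 297   6  19  94] [ 0.5167312  -0.28510408  0.10844075]
[[ 0.51216278 -0.29024647  0.0749378 ]
 [ 0.5167312  -0.28510408  0.10844075]
 [ 0.52455671 -0.27673387  0.13091231]]
stand 518.9249267578125 -282.64410400390625 58.24149703979492 51.84292221069336 66.80903625488281 225
stylus scene [385.92105263 221.86842105] [385 215   4  16  38]
```

Emit:
arm_command([
  {"fingers": 1,"x": -0.02,"y": -0.014,"z": 0},
  {"fingers": 1,"x": -0.02,"y": -0.014,"z": 0},
  {"fingers": 1,"x": -0.02,"y": -0.014,"z": 0},
  {"fingers": 1,"x": -0.02,"y": -0.014,"z": 0},
  {"fingers": 1,"x": -0.02,"y": -0.014,"z": 0},
  {"fingers": 1,"x": -0.02,"y": -0.014,"z": 0},
  {"fingers": 1,"x": -0.02,"y": -0.014,"z": 0},
  {"fingers": 1,"x": -0.02,"y": -0.014,"z": 0},
  {"fingers": 1,"x": -0.02,"y": -0.014,"z": 0},
  {"fingers": 1},
])

```text
validation failed for argument at $.ro...
```

```bash
python3 - <<'E'
from m import *
o=r.get_obs(); print(o['clock'],o['tcp_pos'],o['orientation'])
f=grab('wrist','w1'); C=cloud(f)
z=C[...,2]
try:
    b,c,st=blob(f,(105,120,60),(130,255,255),(0,0,640,480)); print(c,st,np.percentile(C[b],[2,50,98],0))
except Exception as e: print(e)
E
```

```text
0.15 [ 6.74592703e-01 -1.53209178e-05  2.49546133e-01] [-2.22083448e+00 -2.22074021e+00  1.62413484e-03]
attempt to get argmax of an empty sequence
```

View pics/w1.png

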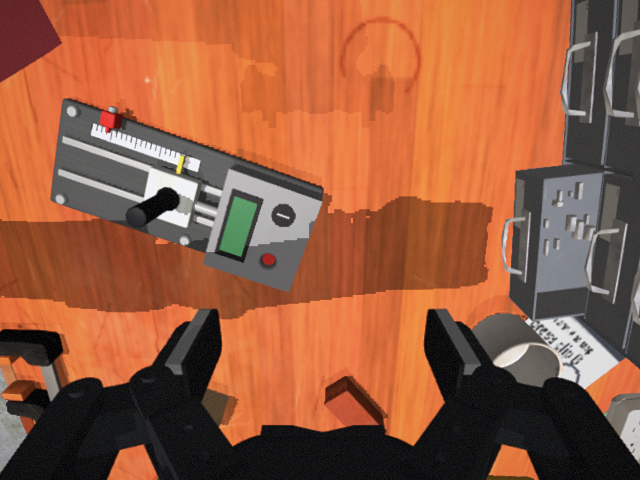

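The arm did not move: the call was refused, and this picture matches the first wrist view. I'll send every key in every row.

Emit:
arm_command([
  {"fingers": 1,"x": -0.02,"y": -0.014,"z": 0,"ax": 0,"ay": 0,"az": 0},
  {"fingers": 1,"x": -0.02,"y": -0.014,"z": 0,"ax": 0,"ay": 0,"az": 0},
  {"fingers": 1,"x": -0.02,"y": -0.014,"z": 0,"ax": 0,"ay": 0,"az": 0},
  {"fingers": 1,"x": -0.02,"y": -0.014,"z": 0,"ax": 0,"ay": 0,"az": 0},
  {"fingers": 1,"x": -0.02,"y": -0.014,"z": 0,"ax": 0,"ay": 0,"az": 0},
  {"fingers": 1,"x": -0.02,"y": -0.014,"z": 0,"ax": 0,"ay": 0,"az": 0},
  {"fingers": 1,"x": -0.02,"y": -0.014,"z": 0,"ax": 0,"ay": 0,"az": 0},
  {"fingers": 1,"x": -0.02,"y": -0.014,"z": 0,"ax": 0,"ay": 0,"az": 0},
  {"fingers": 1,"x": -0.02,"y": -0.014,"z": 0,"ax": 0,"ay": 0,"az": 0},
  {"fingers": 1,"x": 0,"y": 0,"z": 0,"ax": 0,"ay": 0,"az": 0},
])

```text
clock: 1.03
tcp_pos: [0.5456, -0.1856, 0.2503]
orientation: [2.229, 2.213, -0.005]
contact_force: [-0.7, -0.0, -0.0]
grip_width: 0.0857
gripper_force: 0.0
```

```bash
python3 - <<'E'
from m import *
f=grab('wrist','w2'); C=cloud(f)
try:
    b,c,st=blob(f,(105,120,60),(130,255,255),(0,0,640,480)); print(c,st,np.percentile(C[b],[2,50,98],0))
except Exception as e: print(e)
E
```

```text
[291.92985318 328.08646003] [282 304  19  47 613] [[ 0.51325168 -0.28376294  0.07484806]
 [ 0.51924605 -0.27438713  0.11170781]
 [ 0.52440287 -0.27254925  0.12781489]]
```

View pics/w2.png

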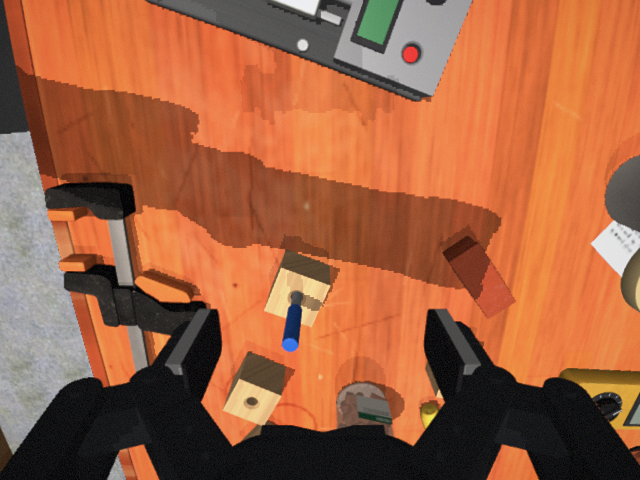

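The wrist view shows the stylus top at (291,345), the rod entering the stand at about (296,300), a second stand at (258,385), the jar at (365,405) and the button at (411,54).

```bash
python3 - <<'E'
from m import *
f=load('w2'); C=cloud(f); z=C[...,2]
H=hsv(f); m=cv2.inRange(H,(105,120,150),(130,255,255)); ys,xs=np.where(m[330:360,275:310]); print('brightblue',xs.mean()+275,ys.mean()+330,len(xs),H[345,291],H[325,294])
for u,v,h in [(291,345,.128),(295.5,305,.072),(296.5,302,.05)]: print(plane(f,u,v,h))
P=C[(z>.122)&(z<.13)]; P=P[(np.abs(P[:,0]-.52)<.03)&(np.abs(P[:,1]+.28)<.03)]; print(len(P),P.mean(0))
m=np.zeros(z.shape,bool); m[245:330,262:335]=1
P=C[m&(z>.048)&(z<.053)]; print(cv2.minAreaRect((P[:,:2]*1000).astype(np.float32)),len(P))
m[:]=0; m[375:425,330:400]=1; P=C[m&(z>.06)]; print('jar',P.min(0),P.max(0),P.mean(0))
b,c,st=blob(f,(0,120,80),(8,255,255),(398,40,425,70)); print('button',c,st,plane(f,*c,.039),np.median(C[b],0))
E
```

```text
brightblue 289.62111801242236 344.11801242236027 161 [109 191 227] [110 188  80]
[ 0.5196849  -0.27893742  0.128     ]
[ 0.51956816 -0.27458779  0.072     ]
[ 0.51874374 -0.28382158  0.05      ]
226 [ 0.5186105  -0.27824836  0.12612504]
((518.6587524414062, -279.53155517578125), (53.5216064453125, 52.11421203613281), 67.6170425415039) 1866
jar [ 0.54618808 -0.43604124  0.06002581] [ 0.62225896 -0.10126571  0.37291522] [ 0.59297847 -0.41015805  0.08021582]
button [410.02912621  54.03398058] [403  46  15  17 206] [ 0.62021806 -0.05568146  0.039     ] [ 0.62038517 -0.05563283  0.0383145 ]
```

Emit:
arm_command([
  {"fingers": 1,"x": -0.0187,"y": -0.0053,"z": 0,"ax": 0,"ay": 0,"az": 0},
  {"fingers": 1,"x": -0.0187,"y": -0.0053,"z": 0,"ax": 0,"ay": 0,"az": 0},
  {"fingers": 1,"x": -0.0187,"y": -0.0053,"z": 0,"ax": 0,"ay": 0,"az": 0},
  {"fingers": 1,"x": -0.0187,"y": -0.0053,"z": 0,"ax": 0,"ay": 0,"az": 0},
  {"fingers": 1,"x": -0.0187,"y": -0.0053,"z": 0,"ax": 0,"ay": 0,"az": 0},
  {"fingers": 1,"x": 0,"y": 0,"z": 0.02,"ax": 0,"ay": 0,"az": 0},
  {"fingers": 1,"x": 0,"y": 0,"z": 0.02,"ax": 0,"ay": 0,"az": 0},
  {"fingers": 1,"x": 0,"y": 0,"z": 0.01,"ax": 0,"ay": 0,"az": 0},
  {"fingers": 1,"x": 0,"y": 0,"z": 0,"ax": 0,"ay": 0,"az": 0},
])

```text
clock: 1.83
tcp_pos: [0.5216, -0.2718, 0.1977]
orientation: [-2.217, -2.22, 0.002]
contact_force: [-0.3, 0.1, 0.4]
grip_width: 0.0855
gripper_force: 0.0
```

```bash
python3 - <<'E'
from m import *
o=r.get_obs(); print(o['clock'],o['tcp_pos'],o['orientation'],o['contact_force'])
f=grab('wrist','w3'); C=cloud(f); z=C[...,2]
P=C[(z>.12)&(z<.13)]; P=P[(np.abs(P[:,0]-.52)<.03)&(np.abs(P[:,1]+.28)<.03)]; print(len(P),P.mean(0))
from scipy.spatial.transform import Rotation as R
print(R.from_rotvec(o['orientation']).as_matrix().round(4))
E
```

```text
1.8333 [ 0.52164931 -0.27179807  0.19768915] [-2.21650641 -2.21975177  0.00225538] [-0.26772578  0.13279948  0.40289002]
472 [ 0.51778947 -0.27767075  0.12620897]
[[-0.0015  1.     -0.0043]
 [ 1.      0.0015  0.0023]
 [ 0.0023 -0.0043 -1.    ]]
```

Emit:
arm_command([
  {"fingers": 1,"x": -0.005,"y": -0.004,"z": 0.013,"ax": 0,"ay": 0,"az": 0},
  {"fingers": 1,"x": 0,"y": 0,"z": 0.02,"ax": 0,"ay": 0,"az": 0},
  {"fingers": 1,"x": 0,"y": 0,"z": 0.02,"ax": 0,"ay": 0,"az": 0},
  {"fingers": 1,"x": 0,"y": 0,"z": 0.02,"ax": 0,"ay": 0,"az": 0},
  {"fingers": 1,"x": 0,"y": 0,"z": 0.015,"ax": 0,"ay": 0,"az": 0},
  {"fingers": 1,"x": 0,"y": 0,"z": 0.005,"ax": 0,"ay": 0,"az": 0},
  {"fingers": 1,"x": 0,"y": 0,"z": 0,"ax": 0,"ay": 0,"az": 0},
  {"fingers": 1,"x": 0,"y": 0,"z": 0,"ax": 0,"ay": 0,"az": 0},
  {"fingers": 1,"x": 0,"y": 0,"z": 0,"ax": 0,"ay": 0,"az": 0},
], grip_force=30)

```text
clock: 2.63
tcp_pos: [0.5197, -0.2788, 0.1088]
orientation: [2.22, 2.22, 0.002]
contact_force: [0.0, -0.2, 0.4]
grip_width: 0.0854
gripper_force: 0.0
```

Emit:
arm_command([
  {"fingers": 0,"x": 0,"y": 0,"z": 0,"ax": 0,"ay": 0,"az": 0},
  {"fingers": 0,"x": 0,"y": 0,"z": 0,"ax": 0,"ay": 0,"az": 0},
  {"fingers": -0.4,"x": 0,"y": 0,"z": 0,"ax": 0,"ay": 0,"az": 0},
  {"fingers": -0.6,"x": 0,"y": 0,"z": 0,"ax": 0,"ay": 0,"az": 0},
  {"fingers": -0.8,"x": 0,"y": 0,"z": 0,"ax": 0,"ay": 0,"az": 0},
  {"fingers": -1,"x": 0,"y": 0,"z": 0,"ax": 0,"ay": 0,"az": 0},
  {"fingers": -1,"x": 0,"y": 0,"z": 0,"ax": 0,"ay": 0,"az": 0},
  {"fingers": -1,"x": 0,"y": 0,"z": 0,"ax": 0,"ay": 0,"az": 0},
  {"fingers": -1,"x": 0,"y": 0,"z": 0,"ax": 0,"ay": 0,"az": 0},
])

```text
clock: 3.38
tcp_pos: [0.5185, -0.2785, 0.1074]
orientation: [2.221, 2.221, 0.0]
contact_force: [0.2, -0.1, 0.7]
grip_width: 0.0132
gripper_force: 29.7
```

Emit:
arm_command([
  {"fingers": -1,"x": 0,"y": 0,"z": -0.005,"ax": 0,"ay": 0,"az": 0},
  {"fingers": -1,"x": 0,"y": 0,"z": -0.01,"ax": 0,"ay": 0,"az": 0},
  {"fingers": -1,"x": 0,"y": 0,"z": -0.015,"ax": 0,"ay": 0,"az": 0},
  {"fingers": -1,"x": 0,"y": 0,"z": -0.015,"ax": 0,"ay": 0,"az": 0},
  {"fingers": -1,"x": 0,"y": 0,"z": -0.015,"ax": 0,"ay": 0,"az": 0},
  {"fingers": -1,"x": 0,"y": 0,"z": -0.01,"ax": 0,"ay": 0,"az": 0},
  {"fingers": -1,"x": 0,"y": 0,"z": -0.005,"ax": 0,"ay": 0,"az": 0},
  {"fingers": -1,"x": 0,"y": 0,"z": 0,"ax": 0,"ay": 0,"az": 0},
])

```text
clock: 4.05
tcp_pos: [0.5192, -0.2788, 0.1838]
orientation: [2.22, 2.22, 0.002]
contact_force: [0.3, -0.1, -0.6]
grip_width: 0.0133
gripper_force: 29.5
```

Emit:
arm_command([
  {"fingers": -1,"x": 0.013,"y": 0.005,"z": 0,"ax": 0,"ay": 0,"az": 0},
  {"fingers": -1,"x": 0.027,"y": 0.012,"z": 0,"ax": 0,"ay": 0,"az": 0},
  {"fingers": -1,"x": 0.03,"y": 0.014,"z": 0,"ax": 0,"ay": 0,"az": 0},
  {"fingers": -1,"x": 0.03,"y": 0.014,"z": 0,"ax": 0,"ay": 0,"az": 0},
  {"fingers": -1,"x": 0.03,"y": 0.014,"z": 0,"ax": 0,"ay": 0,"az": 0},
  {"fingers": -1,"x": 0.03,"y": 0.014,"z": 0,"ax": 0,"ay": 0,"az": 0},
  {"fingers": -1,"x": 0.027,"y": 0.013,"z": 0,"ax": 0,"ay": 0,"az": 0},
  {"fingers": -1,"x": 0.023,"y": 0.01,"z": 0,"ax": 0,"ay": 0,"az": 0},
  {"fingers": -1,"x": 0.013,"y": 0.006,"z": 0,"ax": 0,"ay": 0,"az": 0},
  {"fingers": -1,"x": 0,"y": 0,"z": 0,"ax": 0,"ay": 0,"az": 0},
])

```text
clock: 4.88
tcp_pos: [0.6213, -0.051, 0.1814]
orientation: [-2.214, -2.226, -0.001]
contact_force: [-0.0, 0.4, -0.6]
grip_width: 0.0134
gripper_force: 29.6
```

```bash
python3 - <<'E'
from m import *
o=r.get_obs(); print(o['clock'],o['tcp_pos'],o['orientation'],o['contact_force'])
w=grab('wrist','w4'); s=grab('side','s4')
a=cv2.resize(w['frame'][150:450,170:470],(400,400)); b=cv2.resize(s['frame'][170:290,240:360],(400,400),interpolation=cv2.INTER_NEAREST)
cv2.imwrite('pics/c4.png',np.hstack([a,b])[:,:,::-1])
E
```

```text
4.8833 [ 0.62126763 -0.05098663  0.18138887] [-2.21372569e+00 -2.22643174e+00 -1.47861673e-03] [-0.03119767  0.41279983 -0.60307397]
```

View pics/c4.png

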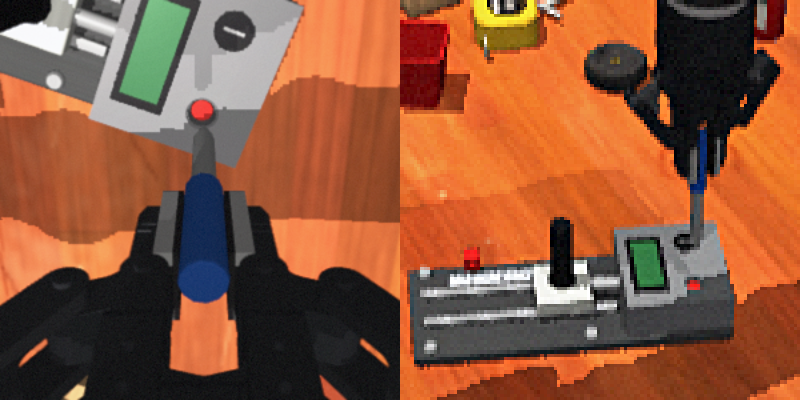

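The left half (wrist) shows the held stylus with its tip at about (203,132) in the crop, just in front of the button (201,110). The right half (side) shows the tip at about (696,244) and the button at (694,285).

```bash
python3 - <<'E'
from m import *
w=load('w4'); s=load('s4')
o1,d1=ray(w,322.3,248.5); o2,d2=ray(s,328.8,243)
A=np.c_[d1,-d2]; t=np.linalg.lstsq(A,o2-o1,rcond=None)[0]; print('tip',o1+t[0]*d1,o2+t[1]*d2)
b,c,st=blob(w,(0,120,80),(8,255,255),(305,215,340,250)); print('button',c,st,plane(w,*c,.039))
ys,xs=np.where(blob(s,(0,120,80),(8,255,255),(320,248,340,262))[0]); print(xs.mean(),ys.mean(),plane(s,xs.mean(),ys.mean(),.039))
o=r.get_obs();print(o['tcp_pos'],o['clock'])
E
```

```text
tip [ 0.62128388 -0.05187536  0.08258915] [ 0.62567323 -0.05372973  0.08331069]
button [321.0430622  232.20095694] [313 225  17  16 209] [ 0.62037114 -0.05509182  0.039     ]
327.3636363636364 255.0909090909091 [ 0.62251174 -0.05415115  0.039     ]
[ 0.61990348 -0.05631358  0.18160329] 4.9833
```

Emit:
arm_command([
  {"fingers": -1,"x": 0,"y": 0,"z": 0.01,"ax": 0,"ay": 0,"az": 0},
  {"fingers": -1,"x": 0,"y": 0,"z": 0.01,"ax": 0,"ay": 0,"az": 0},
  {"fingers": -1,"x": 0,"y": 0,"z": 0.008,"ax": 0,"ay": 0,"az": 0},
  {"fingers": -1,"x": 0,"y": 0,"z": 0.004,"ax": 0,"ay": 0,"az": 0},
  {"fingers": -1,"x": 0,"y": 0,"z": 0,"ax": 0,"ay": 0,"az": 0},
  {"fingers": -1,"x": 0,"y": 0,"z": 0.004,"ax": 0,"ay": 0,"az": 0},
  {"fingers": -1,"x": 0,"y": 0,"z": 0.004,"ax": 0,"ay": 0,"az": 0},
  {"fingers": -1,"x": 0,"y": 0,"z": 0.002,"ax": 0,"ay": 0,"az": 0},
  {"fingers": -1,"x": 0,"y": 0,"z": 0,"ax": 0,"ay": 0,"az": 0},
  {"fingers": -1,"x": 0,"y": 0,"z": 0,"ax": 0,"ay": 0,"az": 0},
], grip_force=60)

```text
clock: 5.82
tcp_pos: [0.6205, -0.0554, 0.1403]
orientation: [2.221, 2.221, 0.0]
contact_force: [-0.0, -0.6, -1.5]
grip_width: 0.0126
gripper_force: 58.4
```

Emit:
arm_command([
  {"fingers": -1,"x": 0,"y": 0,"z": 0.002,"ax": 0,"ay": 0,"az": 0},
  {"fingers": -1,"x": 0,"y": 0,"z": 0.002,"ax": 0,"ay": 0,"az": 0},
  {"fingers": -1,"x": 0,"y": 0,"z": 0.001,"ax": 0,"ay": 0,"az": 0},
  {"fingers": -1,"x": 0,"y": 0,"z": 0,"ax": 0,"ay": 0,"az": 0},
  {"fingers": -1,"x": 0,"y": 0,"z": 0,"ax": 0,"ay": 0,"az": 0},
])

```text
clock: 6.23
tcp_pos: [0.621, -0.0555, 0.1357]
orientation: [2.221, 2.221, 0.001]
contact_force: [-0.3, -0.4, 2.7]
grip_width: 0.0124
gripper_force: 58.6
```

Emit:
arm_command([
  {"fingers": -1,"x": 0,"y": 0,"z": 0.001,"ax": 0,"ay": 0,"az": 0},
  {"fingers": -1,"x": 0,"y": 0,"z": 0.001,"ax": 0,"ay": 0,"az": 0},
  {"fingers": -1,"x": 0,"y": 0,"z": 0,"ax": 0,"ay": 0,"az": 0},
  {"fingers": -1,"x": 0,"y": 0,"z": 0,"ax": 0,"ay": 0,"az": 0},
])

```text
clock: 6.57
tcp_pos: [0.6211, -0.0555, 0.1341]
orientation: [2.221, 2.221, 0.002]
contact_force: [-0.6, -1.0, 7.9]
grip_width: 0.0125
gripper_force: 59.2
```

Emit:
arm_command([
  {"fingers": -1,"x": 0,"y": 0,"z": 0.001,"ax": 0,"ay": 0,"az": 0},
  {"fingers": -1,"x": 0,"y": 0,"z": 0.001,"ax": 0,"ay": 0,"az": 0},
  {"fingers": -1,"x": 0,"y": 0,"z": 0,"ax": 0,"ay": 0,"az": 0},
  {"fingers": -1,"x": 0,"y": 0,"z": 0,"ax": 0,"ay": 0,"az": 0},
  {"fingers": -1,"x": 0,"y": 0,"z": 0,"ax": 0,"ay": 0,"az": 0},
])

```text
clock: 6.98
tcp_pos: [0.6215, -0.0555, 0.1336]
orientation: [2.221, 2.22, 0.003]
contact_force: [-2.1, 1.0, 17.4]
grip_width: 0.0124
gripper_force: 60.4
```

```bash
python3 - <<'E'
from m import *
w=grab('wrist','w5'); s=grab('side','s5'); C=cloud(w)
a=cv2.resize(w['frame'][150:450,170:470],(400,400)); b=cv2.resize(s['frame'][200:290,250:350],(400,400),interpolation=cv2.INTER_NEAREST)
cv2.imwrite('pics/c5.png',np.hstack([a,b])[:,:,::-1])
E
```

```text
(no output)
```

View pics/c5.png

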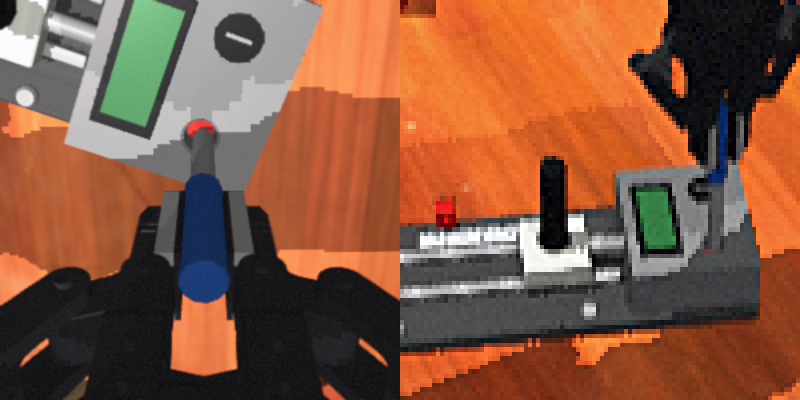

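The crop shows the tip inside the well on the red cap at (201,130), with the force rising stiffly to 17 N. The button is bottomed and the slide is home. Now I take the stylus back.

Emit:
arm_command([
  {"fingers": -1,"x": 0,"y": 0,"z": -0.004,"ax": 0,"ay": 0,"az": 0},
  {"fingers": -1,"x": 0,"y": 0,"z": -0.01,"ax": 0,"ay": 0,"az": 0},
  {"fingers": -1,"x": 0,"y": 0,"z": -0.014,"ax": 0,"ay": 0,"az": 0},
  {"fingers": -1,"x": 0,"y": 0,"z": -0.014,"ax": 0,"ay": 0,"az": 0},
  {"fingers": -1,"x": 0,"y": 0,"z": -0.01,"ax": 0,"ay": 0,"az": 0},
  {"fingers": -1,"x": 0,"y": 0,"z": -0.004,"ax": 0,"ay": 0,"az": 0},
  {"fingers": -1,"x": 0,"y": 0,"z": 0,"ax": 0,"ay": 0,"az": 0},
])

```text
clock: 7.67
tcp_pos: [0.6209, -0.0555, 0.1882]
orientation: [2.221, 2.221, 0.002]
contact_force: [-0.1, 0.1, 0.5]
grip_width: 0.0124
gripper_force: 58.4
```

Emit:
arm_command([
  {"fingers": -1,"x": -0.013,"y": -0.005,"z": 0,"ax": 0,"ay": 0,"az": 0},
  {"fingers": -1,"x": -0.027,"y": -0.012,"z": 0,"ax": 0,"ay": 0,"az": 0},
  {"fingers": -1,"x": -0.03,"y": -0.014,"z": 0,"ax": 0,"ay": 0,"az": 0},
  {"fingers": -1,"x": -0.03,"y": -0.014,"z": 0,"ax": 0,"ay": 0,"az": 0},
  {"fingers": -1,"x": -0.03,"y": -0.014,"z": 0,"ax": 0,"ay": 0,"az": 0},
  {"fingers": -1,"x": -0.03,"y": -0.014,"z": 0,"ax": 0,"ay": 0,"az": 0},
  {"fingers": -1,"x": -0.027,"y": -0.013,"z": 0,"ax": 0,"ay": 0,"az": 0},
  {"fingers": -1,"x": -0.023,"y": -0.01,"z": 0,"ax": 0,"ay": 0,"az": 0},
  {"fingers": -1,"x": -0.013,"y": -0.006,"z": 0,"ax": 0,"ay": 0,"az": 0},
  {"fingers": -1,"x": 0,"y": 0,"z": 0,"ax": 0,"ay": 0,"az": 0},
])

```text
clock: 8.5
tcp_pos: [0.5146, -0.2837, 0.1863]
orientation: [-2.229, -2.213, 0.005]
contact_force: [-0.5, -1.0, -0.9]
grip_width: 0.0126
gripper_force: 58.4
```

Emit:
arm_command([
  {"fingers": -1,"x": 0,"y": 0,"z": 0.01,"ax": 0,"ay": 0,"az": 0},
  {"fingers": -1,"x": 0,"y": 0,"z": 0.01,"ax": 0,"ay": 0,"az": 0},
  {"fingers": -1,"x": 0,"y": 0,"z": 0.005,"ax": 0,"ay": 0,"az": 0},
  {"fingers": -1,"x": 0,"y": 0,"z": 0,"ax": 0,"ay": 0,"az": 0},
  {"fingers": -1,"x": 0,"y": 0,"z": 0,"ax": 0,"ay": 0,"az": 0},
  {"fingers": -1,"x": 0,"y": 0,"z": 0,"ax": 0,"ay": 0,"az": 0},
])

```text
clock: 9.0
tcp_pos: [0.519, -0.2779, 0.1622]
orientation: [-2.22, -2.223, -0.0]
contact_force: [0.4, -0.2, 0.4]
grip_width: 0.0127
gripper_force: 58.4
```

Emit:
arm_command([
  {"fingers": -1,"x": 0,"y": 0,"z": 0.003,"ax": 0,"ay": 0,"az": 0},
  {"fingers": -1,"x": 0,"y": 0,"z": 0.004,"ax": 0,"ay": 0,"az": 0},
  {"fingers": -1,"x": 0,"y": 0,"z": 0.004,"ax": 0,"ay": 0,"az": 0},
  {"fingers": -1,"x": 0,"y": 0,"z": 0.004,"ax": 0,"ay": 0,"az": 0},
  {"fingers": -1,"x": 0,"y": 0,"z": 0.004,"ax": 0,"ay": 0,"az": 0},
  {"fingers": -1,"x": 0,"y": 0,"z": 0.004,"ax": 0,"ay": 0,"az": 0},
  {"fingers": -1,"x": 0,"y": 0,"z": 0,"ax": 0,"ay": 0,"az": 0},
  {"fingers": -1,"x": 0,"y": 0,"z": 0,"ax": 0,"ay": 0,"az": 0},
])

```text
clock: 9.67
tcp_pos: [0.5183, -0.2785, 0.1389]
orientation: [-2.221, -2.221, 0.0]
contact_force: [-1.2, -0.5, -0.3]
grip_width: 0.0123
gripper_force: 58.4
```

Tip is inside the hole without force; lowering on.

Emit:
arm_command([
  {"fingers": -1,"x": 0,"y": 0,"z": 0.006,"ax": 0,"ay": 0,"az": 0},
  {"fingers": -1,"x": 0,"y": 0,"z": 0.006,"ax": 0,"ay": 0,"az": 0},
  {"fingers": -1,"x": 0,"y": 0,"z": 0.006,"ax": 0,"ay": 0,"az": 0},
  {"fingers": -1,"x": 0,"y": 0,"z": 0.006,"ax": 0,"ay": 0,"az": 0},
  {"fingers": -1,"x": 0,"y": 0,"z": 0.004,"ax": 0,"ay": 0,"az": 0},
  {"fingers": -1,"x": 0,"y": 0,"z": 0.002,"ax": 0,"ay": 0,"az": 0},
  {"fingers": -1,"x": 0,"y": 0,"z": 0,"ax": 0,"ay": 0,"az": 0},
  {"fingers": -1,"x": 0,"y": 0,"z": 0,"ax": 0,"ay": 0,"az": 0},
])

```text
clock: 10.33
tcp_pos: [0.5185, -0.2785, 0.1092]
orientation: [-2.221, -2.221, 0.0]
contact_force: [0.3, 0.1, -0.3]
grip_width: 0.0124
gripper_force: 58.4
```

Emit:
arm_command([
  {"fingers": -1,"x": 0,"y": 0,"z": 0.001,"ax": 0,"ay": 0,"az": 0},
  {"fingers": -1,"x": 0,"y": 0,"z": 0.001,"ax": 0,"ay": 0,"az": 0},
  {"fingers": -1,"x": 0,"y": 0,"z": 0.0005,"ax": 0,"ay": 0,"az": 0},
  {"fingers": -1,"x": 0,"y": 0,"z": 0,"ax": 0,"ay": 0,"az": 0},
  {"fingers": -1,"x": 0,"y": 0,"z": 0,"ax": 0,"ay": 0,"az": 0},
])

```text
clock: 10.75
tcp_pos: [0.5189, -0.2786, 0.1073]
orientation: [2.221, 2.221, 0.001]
contact_force: [-0.5, -0.3, 3.6]
grip_width: 0.0127
gripper_force: 58.9
```

Emit:
arm_command([
  {"fingers": -0.6,"x": 0,"y": 0,"z": 0,"ax": 0,"ay": 0,"az": 0},
  {"fingers": -0.3,"x": 0,"y": 0,"z": 0,"ax": 0,"ay": 0,"az": 0},
  {"fingers": 0,"x": 0,"y": 0,"z": 0,"ax": 0,"ay": 0,"az": 0},
  {"fingers": 0.3,"x": 0,"y": 0,"z": 0,"ax": 0,"ay": 0,"az": 0},
  {"fingers": 0.3,"x": 0,"y": 0,"z": 0,"ax": 0,"ay": 0,"az": 0},
  {"fingers": 0.3,"x": 0,"y": 0,"z": -0.01,"ax": 0,"ay": 0,"az": 0},
  {"fingers": 0.3,"x": 0,"y": 0,"z": -0.02,"ax": 0,"ay": 0,"az": 0},
  {"fingers": 0.3,"x": 0,"y": 0,"z": -0.02,"ax": 0,"ay": 0,"az": 0},
  {"fingers": 0.3,"x": 0,"y": 0,"z": -0.02,"ax": 0,"ay": 0,"az": 0},
  {"fingers": 0.3,"x": 0,"y": 0,"z": -0.02,"ax": 0,"ay": 0,"az": 0},
])

```text
clock: 11.58
tcp_pos: [0.5184, -0.2785, 0.1985]
orientation: [2.221, 2.221, 0.0]
contact_force: [0.2, 0.1, -0.0]
grip_width: 0.0556
gripper_force: 0.0
```

```bash
python3 - <<'E'
from m import *
o=r.get_obs(); print(o['clock'],o['tcp_pos'],o['grip_width'])
f=grab('wrist','w6'); C=cloud(f); z=C[...,2]
P=C[(z>.115)&(z<.14)]; P=P[(np.abs(P[:,0]-.52)<.03)&(np.abs(P[:,1]+.28)<.03)]; print(len(P),P.mean(0),P.max(0))
E
```

```text
11.5833 [ 0.51842831 -0.2785342   0.19846863] 0.055646328710586314
531 [ 0.51758185 -0.27360191  0.12537773] [ 0.5243814  -0.26807661  0.12886398]
```

Emit:
arm_command([
  {"fingers": 0.3,"x": 0.015,"y": 0,"z": 0,"ax": 0,"ay": 0,"az": 0},
  {"fingers": 0.3,"x": 0.033,"y": 0.001,"z": 0,"ax": 0,"ay": 0,"az": 0},
  {"fingers": 0.3,"x": 0.036,"y": 0.001,"z": 0,"ax": 0,"ay": 0,"az": 0},
  {"fingers": 0.3,"x": 0.036,"y": 0.001,"z": 0,"ax": 0,"ay": 0,"az": 0},
  {"fingers": 0.3,"x": 0.036,"y": 0.001,"z": 0,"ax": 0,"ay": 0,"az": 0},
  {"fingers": 0.3,"x": 0.036,"y": 0.001,"z": 0,"ax": 0,"ay": 0,"az": 0},
  {"fingers": 0.3,"x": 0.036,"y": 0.001,"z": 0,"ax": 0,"ay": 0,"az": 0},
  {"fingers": 0.3,"x": 0.033,"y": 0.001,"z": 0,"ax": 0,"ay": 0,"az": 0},
  {"fingers": 0.3,"x": 0.018,"y": 0.0006,"z": 0,"ax": 0,"ay": 0,"az": 0},
  {"fingers": 0.3,"x": 0.0055,"y": 0,"z": 0,"ax": 0,"ay": 0,"az": 0},
])

```text
clock: 12.47
tcp_pos: [0.5263, 0.0104, 0.1975]
orientation: [-2.215, -2.228, -0.003]
contact_force: [0.3, 0.7, -0.3]
grip_width: 0.0553
gripper_force: 0.0
```

Emit:
arm_command([
  {"fingers": 0.3,"x": 0,"y": 0,"z": 0,"ax": 0,"ay": 0,"az": 5},
  {"fingers": 0.3,"x": 0,"y": 0,"z": 0,"ax": 0,"ay": 0,"az": 5},
  {"fingers": 0.3,"x": 0,"y": 0,"z": 0,"ax": 0,"ay": 0,"az": 5},
  {"fingers": 0.3,"x": 0,"y": 0,"z": 0,"ax": 0,"ay": 0,"az": 5},
  {"fingers": 0.3,"x": 0,"y": 0,"z": 0,"ax": 0,"ay": 0,"az": 0},
  {"fingers": 0.3,"x": 0,"y": 0,"z": 0,"ax": 0,"ay": 0,"az": 0},
])

```text
clock: 12.97
tcp_pos: [0.5262, 0.005, 0.1971]
orientation: [2.572, 1.803, 0.0]
contact_force: [0.1, 0.4, -0.6]
grip_width: 0.0556
gripper_force: 0.0
```

```bash
python3 - <<'E'
from m import *
from scipy.spatial.transform import Rotation as R
o=r.get_obs(); print(o['clock'],o['tcp_pos'],o['joints'].round(2)); print(R.from_rotvec(o['orientation']).as_matrix().round(3))
f=grab('wrist','w7'); C=cloud(f); z=C[...,2]
P=C[(z>.095)&(z<.105)]; P=P[np.hypot(P[:,0]-.526,P[:,1]-.006)<.02]; print('handle',len(P),P.mean(0),cv2.minEnclosingCircle((P[:,:2]*1000).astype(np.float32)))
E
```

```text
12.9667 [0.52616438 0.00499793 0.19710221] [-0.18  0.29  0.06  1.97 -0.02  0.88 -0.45]
[[ 0.341  0.94   0.   ]
 [ 0.94  -0.341 -0.   ]
 [-0.     0.    -1.   ]]
handle 556 [0.5258217  0.00623877 0.09871731] ((525.4849243164062, 5.491238117218018), 8.883834838867188)
```

View pics/w7.png

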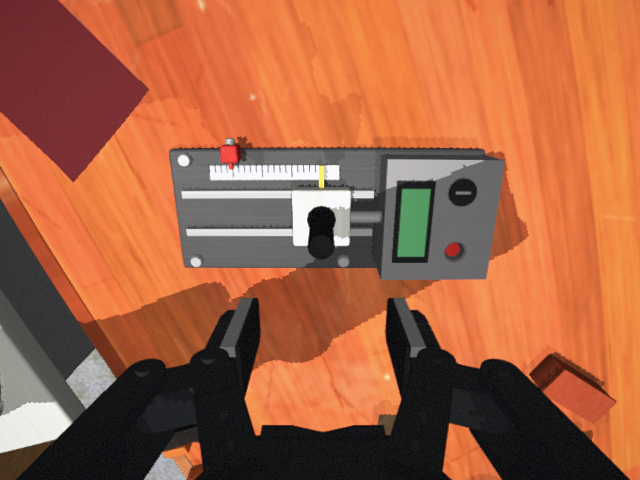

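The view is aligned with the gauge. The clip is at (230,153) with its blade at about (231,166), the yellow pointer is at (322,176) and the handle top is at (321,245).

```bash
cat > pm.py <<'E'
from m import *
g=np.array([np.cos(np.radians(-20)),np.sin(np.radians(-20))]); l=np.array([-g[1],g[0]])
def show(f,yb,rb,v=True):
    H=hsv(f)
    for n,bx,lo,hi,h in [('ptr',yb,(22,110,70),(35,255,255),.022),('red',rb,(0,170,60),(4,255,255),.022),('red2',rb,(175,170,60),(180,255,255),.022)]:
        x0,y0,x1,y1=bx; m=cv2.inRange(H[y0:y1,x0:x1],lo,hi)>0
        for i in range(m.shape[0]):
            xs=np.where(m[i])[0]
            if len(xs):
                p=plane(f,x0+xs.mean(),y0+i,h)[:2]; print(n,y0+i,x0+xs.min(),x0+xs.max(),len(xs),'gx %.4f gy %.4f'%(p@g,p@l))
E
python3 - <<'E'
from pm import *
f=load('w7'); show(f,(310,160,335,195),(215,140,245,180))
print('handle',np.array([.5256,.0058])@g,np.array([.5256,.0058])@l)
E
```

```text
ptr 165 320 323 4 gx 0.4925 gy 0.2271
ptr 166 319 323 5 gx 0.4921 gy 0.2263
ptr 167 319 323 5 gx 0.4921 gy 0.2255
ptr 168 319 323 5 gx 0.4921 gy 0.2247
ptr 169 319 323 5 gx 0.4921 gy 0.2238
ptr 170 319 323 5 gx 0.4921 gy 0.2230
ptr 171 319 323 5 gx 0.4921 gy 0.2222
ptr 172 319 323 5 gx 0.4921 gy 0.2214
ptr 173 319 323 5 gx 0.4921 gy 0.2206
ptr 174 319 323 5 gx 0.4921 gy 0.2198
ptr 175 319 323 5 gx 0.4921 gy 0.2189
ptr 176 319 323 5 gx 0.4921 gy 0.2181
ptr 177 319 323 5 gx 0.4921 gy 0.2173
ptr 178 319 323 5 gx 0.4921 gy 0.2165
ptr 179 319 323 5 gx 0.4921 gy 0.2156
ptr 180 319 323 5 gx 0.4921 gy 0.2148
ptr 181 319 324 6 gx 0.4925 gy 0.2140
ptr 182 319 324 6 gx 0.4925 gy 0.2131
ptr 183 319 324 6 gx 0.4925 gy 0.2123
ptr 184 319 324 6 gx 0.4925 gy 0.2115
ptr 185 319 324 6 gx 0.4925 gy 0.2106
ptr 186 319 323 5 gx 0.4921 gy 0.2098
ptr 187 319 323 5 gx 0.4921 gy 0.2089
red 144 235 237 3 gx 0.4238 gy 0.2440
red 145 223 239 15 gx 0.4199 gy 0.2432
red 146 221 239 17 gx 0.4181 gy 0.2424
red 147 220 239 20 gx 0.4184 gy 0.2416
red 148 220 238 19 gx 0.4179 gy 0.2409
red 149 220 239 20 gx 0.4183 gy 
[... 361 characters left out ...]
 159 221 238 18 gx 0.4176 gy 0.2321
red 160 221 238 18 gx 0.4176 gy 0.2313
red 161 222 237 16 gx 0.4175 gy 0.2305
red 162 223 236 14 gx 0.4175 gy 0.2296
red 163 229 232 4 gx 0.4182 gy 0.2288
red 164 229 232 4 gx 0.4182 gy 0.2280
red 165 230 232 3 gx 0.4185 gy 0.2272
red 166 230 232 3 gx 0.4184 gy 0.2264
red 167 230 232 3 gx 0.4184 gy 0.2256
red 168 231 231 1 gx 0.4183 gy 0.2248
red2 146 237 238 2 gx 0.4249 gy 0.2424
red2 148 239 239 1 gx 0.4260 gy 0.2408
red2 151 238 238 1 gx 0.4250 gy 0.2384
red2 153 237 237 1 gx 0.4241 gy 0.2368
red2 155 239 239 1 gx 0.4256 gy 0.2352
red2 157 239 239 1 gx 0.4255 gy 0.2336
red2 159 239 239 1 gx 0.4254 gy 0.2320
handle 0.49191872465378456 0.18521600453252973
```

Emit:
arm_command([
  {"fingers": 0.3,"x": 0,"y": 0,"z": 0.009,"ax": 0,"ay": 0,"az": 0},
  {"fingers": 0.3,"x": 0,"y": 0,"z": 0.02,"ax": 0,"ay": 0,"az": 0},
  {"fingers": 0.3,"x": 0,"y": 0,"z": 0.02,"ax": 0,"ay": 0,"az": 0},
  {"fingers": 0.3,"x": 0,"y": 0,"z": 0.02,"ax": 0,"ay": 0,"az": 0},
  {"fingers": 0.3,"x": 0,"y": 0,"z": 0.02,"ax": 0,"ay": 0,"az": 0},
  {"fingers": 0.3,"x": 0,"y": 0,"z": 0.02,"ax": 0,"ay": 0,"az": 0},
  {"fingers": 0.3,"x": 0,"y": 0,"z": 0.01,"ax": 0,"ay": 0,"az": 0},
  {"fingers": 0.3,"x": 0,"y": 0,"z": 0,"ax": 0,"ay": 0,"az": 0},
  {"fingers": 0.3,"x": 0,"y": 0,"z": 0,"ax": 0,"ay": 0,"az": 0},
], grip_force=60)

```text
clock: 13.77
tcp_pos: [0.5259, 0.0058, 0.0775]
orientation: [-2.573, -1.802, 0.002]
contact_force: [-0.2, 0.7, -0.2]
grip_width: 0.0558
gripper_force: 0.0
```

Emit:
arm_command([
  {"fingers": -0.2,"x": 0,"y": 0,"z": 0,"ax": 0,"ay": 0,"az": 0},
  {"fingers": -0.4,"x": 0,"y": 0,"z": 0,"ax": 0,"ay": 0,"az": 0},
  {"fingers": -0.5,"x": 0,"y": 0,"z": 0,"ax": 0,"ay": 0,"az": 0},
  {"fingers": -0.6,"x": 0,"y": 0,"z": 0,"ax": 0,"ay": 0,"az": 0},
  {"fingers": -1,"x": 0,"y": 0,"z": 0,"ax": 0,"ay": 0,"az": 0},
  {"fingers": -1,"x": 0,"y": 0,"z": 0,"ax": 0,"ay": 0,"az": 0},
  {"fingers": -1,"x": 0,"y": 0,"z": 0,"ax": 0,"ay": 0,"az": 0},
  {"fingers": -1,"x": 0,"y": 0,"z": 0,"ax": 0,"ay": 0,"az": 0},
])

```text
clock: 14.43
tcp_pos: [0.5256, 0.0065, 0.0789]
orientation: [-2.572, -1.802, 0.0]
contact_force: [-4.4, 1.6, 8.4]
grip_width: 0.0168
gripper_force: 58.2
```

Emit:
arm_command([
  {"fingers": -1,"x": 0,"y": -0.004,"z": 0,"ax": 0,"ay": 0,"az": 0},
  {"fingers": -1,"x": 0,"y": -0.008,"z": 0,"ax": 0,"ay": 0,"az": 0},
  {"fingers": -1,"x": 0,"y": -0.01,"z": 0,"ax": 0,"ay": 0,"az": 0},
  {"fingers": -1,"x": 0,"y": -0.01,"z": 0,"ax": 0,"ay": 0,"az": 0},
  {"fingers": -1,"x": 0,"y": -0.01,"z": 0,"ax": 0,"ay": 0,"az": 0},
  {"fingers": -1,"x": 0,"y": -0.01,"z": 0,"ax": 0,"ay": 0,"az": 0},
  {"fingers": -1,"x": 0,"y": -0.008,"z": 0,"ax": 0,"ay": 0,"az": 0},
  {"fingers": -1,"x": 0,"y": -0.006,"z": 0,"ax": 0,"ay": 0,"az": 0},
  {"fingers": -1,"x": 0,"y": 0,"z": 0,"ax": 0,"ay": 0,"az": 0},
  {"fingers": -1,"x": 0,"y": 0,"z": 0,"ax": 0,"ay": 0,"az": 0},
])

```text
clock: 15.27
tcp_pos: [0.4673, 0.0277, 0.0789]
orientation: [2.571, 1.798, 0.009]
contact_force: [9.2, -5.1, -5.4]
grip_width: 0.0164
gripper_force: 58.9
```

Emit:
arm_command([
  {"fingers": -1,"x": 0,"y": 0,"z": 0,"ax": 0,"ay": 0,"az": 0},
  {"fingers": -1,"x": 0,"y": 0,"z": 0,"ax": 0,"ay": 0,"az": 0},
  {"fingers": -1,"x": 0,"y": 0,"z": 0,"ax": 0,"ay": 0,"az": 0},
  {"fingers": -1,"x": 0,"y": 0,"z": 0,"ax": 0,"ay": 0,"az": 0},
])

```text
clock: 15.6
tcp_pos: [0.4677, 0.0276, 0.0789]
orientation: [2.571, 1.798, 0.009]
contact_force: [9.4, -5.2, -4.2]
grip_width: 0.0168
gripper_force: 59.0
```

```bash
python3 - <<'E'
from pm import *
o=r.get_obs(); print(o['clock'],o['tcp_pos'],o['tcp_pos'][:2]@g,o['contact_force'])
f=grab('wrist','w8'); s=grab('side','s8')
a=cv2.resize(f['frame'][60:360,170:470],(400,400)); b=cv2.resize(s['frame'][210:300,235:335],(400,400),interpolation=cv2.INTER_NEAREST)
cv2.imwrite('pics/c8.png',np.hstack([a,b])[:,:,::-1])
E
```

```text
15.6 [0.46767976 0.02755456 0.07893767] 0.43005100609410846 [ 9.41912005 -5.24350826 -4.18796891]
```

View pics/c8.png

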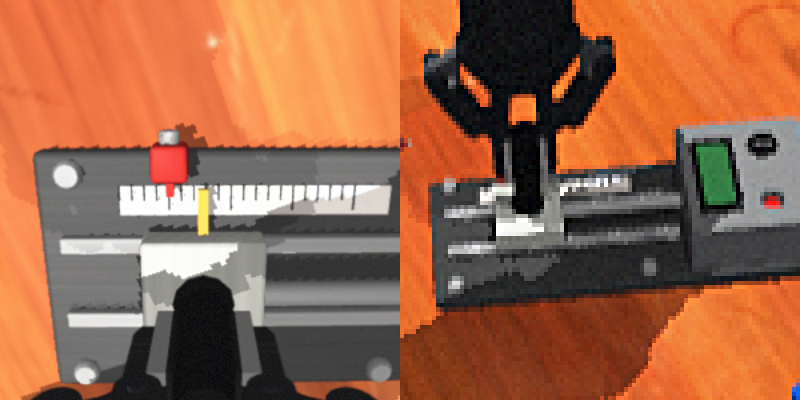

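The wrist crop shows the pointer at (203,210), still right of the red blade at (170,192). Measuring the gap.

```bash
python3 - <<'E'
from pm import *
show(load('w8'),(310,198,335,212),(282,192,312,212))
E
```

```text
ptr 201 324 324 1 gx 0.4316 gy 0.2268
ptr 202 324 324 1 gx 0.4316 gy 0.2262
ptr 203 319 325 7 gx 0.4306 gy 0.2257
ptr 204 319 325 7 gx 0.4306 gy 0.2252
ptr 205 319 325 7 gx 0.4306 gy 0.2247
ptr 206 319 325 7 gx 0.4306 gy 0.2242
ptr 207 319 325 7 gx 0.4306 gy 0.2236
ptr 208 319 325 7 gx 0.4306 gy 0.2231
ptr 209 319 325 7 gx 0.4306 gy 0.2226
ptr 210 319 325 7 gx 0.4306 gy 0.2221
ptr 211 319 325 7 gx 0.4306 gy 0.2215
red 192 283 310 28 gx 0.4177 gy 0.2315
red 193 283 310 28 gx 0.4177 gy 0.2309
red 194 283 309 27 gx 0.4175 gy 0.2304
red 195 284 309 26 gx 0.4177 gy 0.2299
red 196 284 308 25 gx 0.4174 gy 0.2294
red 197 288 305 14 gx 0.4184 gy 0.2289
red 198 294 300 7 gx 0.4179 gy 0.2284
red 199 295 299 5 gx 0.4179 gy 0.2279
red 200 295 299 5 gx 0.4179 gy 0.2273
red 201 295 299 5 gx 0.4179 gy 0.2268
red 202 295 299 5 gx 0.4179 gy 0.2263
red 203 295 299 5 gx 0.4179 gy 0.2258
red 204 295 299 5 gx 0.4178 gy 0.2253
red 205 295 299 5 gx 0.4178 gy 0.2247
red 206 295 299 5 gx 0.4178 gy 0.2242
red 207 296 296 1 gx 0.4173 gy 0.2237
```

Emit:
arm_command([
  {"fingers": -1,"x": 0,"y": -0.005,"z": 0,"ax": 0,"ay": 0,"az": 0},
  {"fingers": -1,"x": 0,"y": -0.005,"z": 0,"ax": 0,"ay": 0,"az": 0},
  {"fingers": -1,"x": 0,"y": -0.003,"z": 0,"ax": 0,"ay": 0,"az": 0},
  {"fingers": -1,"x": 0,"y": 0,"z": 0,"ax": 0,"ay": 0,"az": 0},
  {"fingers": -1,"x": 0,"y": 0,"z": 0,"ax": 0,"ay": 0,"az": 0},
  {"fingers": -1,"x": 0,"y": 0,"z": 0,"ax": 0,"ay": 0,"az": 0},
  {"fingers": -1,"x": 0,"y": 0,"z": 0,"ax": 0,"ay": 0,"az": 0},
  {"fingers": -1,"x": 0,"y": 0,"z": 0,"ax": 0,"ay": 0,"az": 0},
])

```text
clock: 16.37
tcp_pos: [0.4558, 0.0319, 0.0789]
orientation: [2.571, 1.797, 0.01]
contact_force: [10.0, -5.2, -5.7]
grip_width: 0.0165
gripper_force: 59.4
```

```bash
python3 - <<'E'
from pm import *
o=r.get_obs(); print(o['clock'],o['tcp_pos'],o['contact_force'])
f=grab('wrist','w9'); show(f,(310,198,340,212),(305,192,345,212))
cv2.imwrite('pics/c9.png',cv2.resize(f['frame'][160:260,270:370],(500,500),interpolation=cv2.INTER_NEAREST)[:,:,::-1])
E
```

```text
16.3667 [0.45576557 0.03187684 0.07893269] [ 9.97138972 -5.22448974 -5.70590308]
ptr 208 319 325 4 gx 0.4176 gy 0.2231
ptr 209 319 325 7 gx 0.4180 gy 0.2226
ptr 210 319 325 7 gx 0.4180 gy 0.2221
ptr 211 319 325 7 gx 0.4180 gy 0.2215
red 192 309 335 27 gx 0.4180 gy 0.2314
red 193 309 335 27 gx 0.4180 gy 0.2309
red 194 309 335 27 gx 0.4180 gy 0.2304
red 195 309 334 26 gx 0.4177 gy 0.2299
red 196 310 333 24 gx 0.4177 gy 0.2294
red 197 312 329 13 gx 0.4181 gy 0.2288
red 198 320 324 5 gx 0.4180 gy 0.2283
red 199 320 324 5 gx 0.4180 gy 0.2278
red 200 320 324 5 gx 0.4180 gy 0.2273
red 201 320 324 5 gx 0.4180 gy 0.2268
red 202 320 324 5 gx 0.4180 gy 0.2263
red 203 320 324 5 gx 0.4180 gy 0.2257
red 204 320 324 5 gx 0.4180 gy 0.2252
red 205 320 324 5 gx 0.4180 gy 0.2247
red 206 320 324 5 gx 0.4180 gy 0.2242
red 207 322 323 2 gx 0.4182 gy 0.2236
```

View pics/c9.png

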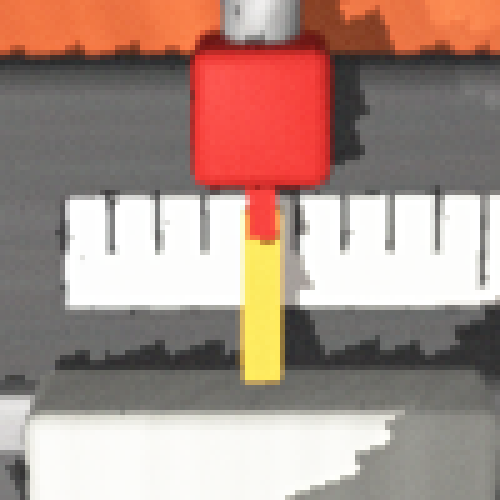

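The pointer (262,300) lies straight under the red blade (262,215), with both at gauge x = 0.4180 m. They are level, so I'm handing in while still holding.

```bash
python3 -c "
from bench import r
print(r.hand_in())"
```

```text
the job is handed in; nothing more can be done
None
```

The zero button was pushed fully down with the stylus tip while the slide was home, the stylus is back standing in its stand, and I handed in at about 16.5 s still holding the slide with its pointer level with the red mark (0.4180 m along the gauge for both); the hand-in call returned no verdict.

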